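# Get the ink pot out from behind the solvent bottles

### The arm

A 7-joint arm with a two-finger parallel gripper is mounted at the origin on the work surface. World frame = base frame: x ahead of the robot, y to its left, z up, the work surface at z = 0. Lengths are in m, angles in rad, forces in N, time in s.
With the tool pointing down it reaches from about 0.425 to 0.925 m from the base axis. Payload 6.8 kg.
Tool frame: the origin (TCP) lies midway between the tips of the shut fingers; the grasp point (between the pads) lies 19 mm behind it; z points along the fingers, y is the line along which they close (so a half turn about z gives the same grasp; the last joint's range is limited). The gripper opens to 85 mm and grips with 20 to 120 N. Pads are 22 mm wide; open, the fingers measure 114 mm over their backs; the gripper's body (76 mm by 85 mm) begins 54 mm behind the grasp point. The pads swing forward as they close: fully open they stand 13 mm farther back than shut.
Start: joints at [-1.211, 0.477, 0.022, 1.555, -0.011, 1.109, -0.083], TCP at [0.304, 0.602, 0.231] pointing down, gripper open.
Joint ranges: [-2.96, 2.96], [-0.34, 2.1], [-1.41, 1.46], [0.24, 2.44], [-1.37, 4.51], [0.17, 1.92], [-2.96, 2.96]. Speed limits (rad/s): [2.39, 2.39, 3.14, 3.14, 3.14, 3.14, 3.14].

### API

Orientations are given as a rotation vector (axis times angle).
In Python, from bench import r gives the robot as it stands.
- The arm moves only by the tool servo_tool, never from a script. Its arguments are lists of equal length, an entry for each row: "turn": the turn, a rotation vector about the world's x, y, z in units of 5 degrees (1.0 is 5 degrees), a list of three; "slide": the shift along the world's x, y, z in units of 30 mm (1.0 is 30 mm), a list of three; "hand": the opening, from 0 (shut) to 1 (fully open). In form: {"turn": [[rx, ry, rz], ...], "slide": [[dx, dy, dz], ...], "hand": [hand, ...]}. A call has 1 to 8 rows; each row is the pose to reach, as a shift and turn from the pose commanded when the call began; what a row does not reach only later rows make up. A row lasts 1/8 s, in which the tool goes at most 62.5 mm and 10.7 degrees, less where a joint would pass 70% of its speed; a pose out of reach is approached as far as the arm can. A call with a gripper value outside its range is refused whole. The fingers move at their own pace and stop on an object; "squeeze" is the grip in N (left out, the last holds). Time passes only in rows, so rows that repeat a pose let the fingers close. It gives the time, the measured TCP pose, the force, the opening and the grip force at its end, in the units of the state.
- r.get_obs(): the state, without advancing time (a new reading comes with each control period).
- r.grab_frame(name): name is "side" or "top"; returns (picture, depth): 400x640x3 uint8, red, green, blue; 400x640 float32, m along the optical axis (not along the pixel's ray), 0 where there is no reading.
- r.get_calibration(name): a dict with "fovy" (degrees; the focal length in pixels is half the picture's height over the tangent of half this angle, whatever the lens; pixels are square), "cx", "cy" (the principal point, pixels), "R" (3x3) and "t" (3): a world point X has camera coordinates R X + t. Camera axes: x right, y down, z forward; pixel columns grow to the right and rows downward; lengths in m; the calibration is good to about 2 mm. A picture is of the moment at which its call begins. get_calibration takes no time and is no camera call.
- r.hand_in(): hands the job in; it is judged then, once.
The state is a dict: "clock": time; "joints": joint angles; "qvel": joint speeds; "tau": joint torques, N m; "tcp_pos": TCP position; "orientation": TCP orientation; "contact_force": force on the tool from outside, world axes, zero at the start; "moment": the same for the moment, N m; "grip_width": finger opening in m; "gripper_force": force on a finger pad.
Only numpy, scipy, OpenCV 4.12 (cv2) and the standard library are available. Lean on these libraries where they do the work, as an engineer would, in place of code of your own. Each camera call takes 0.05 s, during which the arm holds its last target. There are 200 camera calls.

### The job

Three tall containers (round can, square flask, squeeze bottle) stand in front of a low ink pot in the wooden caddy: first move all three to the white side tray and leave them standing there, then take the ink pot out and set it in the middle of the round white ceramic coaster, and only then put each tall container back in the caddy in the very place where it stood at the start. Set everything down upright rather than dropping or tipping it, and leave the two small tins in the caddy where they are.

Things in the scene. Friction and masses are not known exactly. Their poses are not given: they have to be found in the camera images.
- can_mid (a point): round bare-metal can with a flat top and a small black screw cap, standing upright; body 60 mm diameter with straight sides up to 116 mm, 135 mm tall with cap; 0.2-0.45 kg. One of the three tall containers. The point is its centre, 67.5 mm above its underside; z is up along its axis.
- flask_mid (a point): square white plastic flask with a round white cap, standing upright; body 54 x 54 mm with straight sides up to 114 mm, 132 mm tall with cap (32 mm diameter); 0.2-0.45 kg. One of the three tall containers. The point is its centre, 66 mm above its underside; x and y are square to its flat sides, z is up.
- squeezer_mid (a point): round amber squeeze bottle with a pointed green nozzle, standing upright; rigid body 54 mm diameter with straight sides up to 112 mm, 148 mm tall to the nozzle's tip; 0.15-0.3 kg. One of the three tall containers. The point is its centre, 74 mm above its underside; z is up along its axis.
- pot_mid (a point): low round ink pot, dark glass with a flat dark metal lid, 50 mm diameter, 45 mm tall; about 0.16 kg. Stands alone in the caddy's back row, behind the tall containers. The point is its centre, 22.5 mm above its underside.
- caddy: plywood caddy, fixed: floor 160 mm (its x) by 300 mm (its y), floor top 8 mm above the bench, front (-x, to the robot) open, back rail 32 mm high (inner face x = +80 mm), end rails 24 mm high (y = +-150). Tall containers stand in a row at x about -42, y about -95, 0, +95 mm, in any order; the pot at x about +20, y within 30 mm of 0. Origin: centre of the underside; x to the back, y along the row.
- tray: empty white plastic side tray, fixed to the bench, to the left or the right of the caddy: 260 mm (its x, which points roughly away from the robot) by 120 mm (its y), walls and floor 4 mm thick, 15 mm high in all. Has room for the three tall containers in a row along x, 75 mm apart. Origin: centre of the underside, on the bench.
- coaster: round flat white ceramic coaster, 80 mm diameter, 5 mm thick, fixed to the bench on the other side from the tray. Origin: centre of the underside, on the bench.
- tin_a_mid (a point): small round metal tin, 31 mm diameter, 35 mm tall, loose in the caddy at the left end of the back row (caddy x about 30, y about +125 mm); not to be moved. The point is its centre.
- tin_b_mid (a point): small round metal tin, same as the other, at the right end of the caddy's back row (caddy y about -125 mm); not to be moved. The point is its centre.
Things that resemble listed ones, but are neither listed nor needed, are in the scene too. Leave any yellow look-alike of the part that bears flask_mid alone. Of the things that look like the part that bears pot_mid, the larger one is meant.

How it is judged:
On the way, in this order (a step that is already met when the one before it is completed fails the run):
1. all three tall containers stand upright and released in the side tray, the pot not yet moved (x of can_mid in the frame of tray between -0.13 and 0.13 m and y of can_mid in the frame of tray between -0.06 and 0.06 m and z of can_mid in the frame of tray below 0.0795 m and angle between each of can_mid, flask_mid, squeezer_mid's own z axis and vertical below 0.12 rad and linear speed of each of can, flask, squeezer below 0.03 m/s and contact force between the fingers and can below 0.1 N and x of flask_mid in the frame of tray between -0.13 and 0.13 m and y of flask_mid in the frame of tray between -0.06 and 0.06 m and z of flask_mid in the frame of tray below 0.078 m and contact force between the fingers and flask below 0.1 N and x of squeezer_mid in the frame of tray between -0.13 and 0.13 m and y of squeezer_mid in the frame of tray between -0.06 and 0.06 m and z of squeezer_mid in the frame of tray below 0.086 m and contact force between the fingers and squeezer below 0.1 N and distance of pot_mid from where it was at the start of the episode below 0.015 m), for 0.2 s.
2. the pot stands released on the middle of the coaster while the three tall containers stand in the tray (horizontal distance between pot_mid and coaster below 0.015 m and z of pot_mid in the frame of coaster between 0.02 and 0.0335 m and angle between each of pot_mid, can_mid, flask_mid, squeezer_mid's own z axis and vertical below 0.12 rad and linear speed of each of pot, can, flask, squeezer below 0.03 m/s and contact force between the fingers and pot below 0.1 N and x of can_mid in the frame of tray between -0.13 and 0.13 m and y of can_mid in the frame of tray between -0.06 and 0.06 m and z of can_mid in the frame of tray below 0.0795 m and contact force between the fingers and can below 0.1 N and x of flask_mid in the frame of tray between -0.13 and 0.13 m and y of flask_mid in the frame of tray between -0.06 and 0.06 m and z of flask_mid in the frame of tray below 0.078 m and contact force between the fingers and flask below 0.1 N and x of squeezer_mid in the frame of tray between -0.13 and 0.13 m and y of squeezer_mid in the frame of tray between -0.06 and 0.06 m and z of squeezer_mid in the frame of tray below 0.086 m and contact force between the fingers and squeezer below 0.1 N), for 0.2 s.
At the end, for the whole second after the job is handed in: The pot stands upright on the coaster, its centre within 15 mm of the coaster's; each tall container stands upright and its centre is within 15 mm of where it was at the start (heading is free); both small tins are within 15 mm of where they were; all is released and at rest (horizontal distance between pot_mid and coaster below 0.015 m and z of pot_mid in the frame of coaster between 0.02 and 0.0335 m and angle between each of pot_mid, can_mid, flask_mid, squeezer_mid's own z axis and vertical below 0.12 rad and linear speed of each of pot, can, flask, squeezer below 0.03 m/s and contact force between the fingers and pot below 0.1 N and distance of each of can_mid, flask_mid, squeezer_mid, tin_a_mid, tin_b_mid from where it was at the start of the episode below 0.015 m); the robot touches nothing.
It fails at once if one of the four containers tips over (more than 30 degrees) (angle between any of can_mid, flask_mid, squeezer_mid, pot_mid's own z axis and vertical above 0.52 rad).
It fails at once if one of the four containers is dropped (falls free faster than 0.7 m/s, about 25 mm) ((linear speed of can above 0.7 m/s and contact force between the fingers and can below 0.05 N) or (linear speed of flask above 0.7 m/s and contact force between the fingers and flask below 0.05 N) or (linear speed of squeezer above 0.7 m/s and contact force between the fingers and squeezer below 0.05 N) or (linear speed of pot above 0.7 m/s and contact force between the fingers and pot below 0.05 N)).
It fails at once if a small tin in the caddy is displaced more than 20 mm (distance of any of tin_a_mid, tin_b_mid from where it was at the start of the episode above 0.02 m).
It also fails if it takes over 141 s, if anything falls off the work surface, if the arm or the gripper's body presses on something with over 40 N, if the wrist force passes 120 N, or if a joint passes its speed limit or range.

## Working session

There is one attempt and no reset: what is moved stays moved. The work goes in short steps, Python scripts to look and compute and a tool call to move; the robot and the scene stay as the last step left them, time stands still between calls to the robot, and variables do not carry over. Pictures are saved under pics/ and viewed, at most 14 in all, crops included, and the job is handed in when it is done.

Besides the shell and the picture viewer there is one more tool, called in YAML: its name, and indented under it one key for each argument. servo_tool: Moves the arm, as the interface text tells. Its arguments: {"type":"object","properties":{"turn":{"type":"array"},"slide":{"type":"array"},"hand":{"type":"array"},"squeeze":{"type":"number"}},"required":["turn","slide","hand"]}

```bash
mkdir -p pics; ls
python3 - <<'E'
from bench import r
import cv2,numpy as np
for n in("side","top"):
    p,d=r.grab_frame(n); cv2.imwrite(f"pics/{n}0.png",p[:,:,::-1]); np.savez(f"{n}0.npz",p=p,d=d)
    print(n,r.get_calibration(n))
print(r.get_obs())
E
```

```text
pics
side {'fovy': 57.9302743938648, 'cx': 326.85284291660975, 'cy': 194.11158871401955, 'R': array([[-0.98847586, -0.15098205, -0.01094947],
       [-0.08594486,  0.61927873, -0.78045329],
       [ 0.12461521, -0.77051819, -0.6251182 ]]), 't': array([0.58275533, 0.11555108, 0.69558901])}
top {'fovy': 57.77391275432179, 'cx': 310.0747413079312, 'cy': 200.31846718510408, 'R': array([[-0.00148842, -0.99999833,  0.00105771],
       [-0.99725812,  0.00140608, -0.07398826],
       [ 0.07398665, -0.00116494, -0.99725855]]), 't': array([0.00366914, 0.56473897, 0.89719847])}
{'clock': 0.1, 'joints': array([-1.2111082 ,  0.47770206,  0.02233465,  1.55632101, -0.01149308,
        1.10930423, -0.08305969]), 'qvel': array([ 0.00029582, -0.00140236,  0.00140728, -0.00189011,  0.00072802,
        0.00063482, -0.00063978]), 'tau': array([ 4.34084664e-03, -5.97763324e+01,  1.61387768e+00, -2.81957370e+01,
        1.28976649e-02,  4.99266753e-03, -1.71952325e-05]), 'tcp_pos': array([0.30413831, 0.60201714, 0.23044642]), 'orientation': array([-7.27950584e-01, -3.05582662e+00,  2.49108274e-03]), 'contact_force': array([-0.00421495, -0.00413872,  0.38820333]), 'moment': array([-0.01225592, -0.01027945, -0.00645089]), 'gripper_force': 0.0, 'grip_width': 0.08529464250293997}
```

View pics/side0.png

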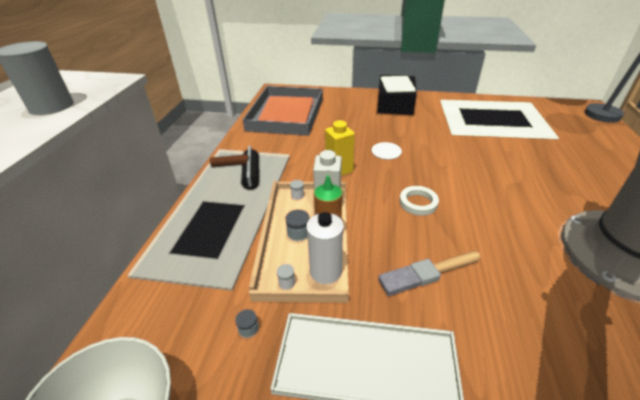

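View pics/top0.png

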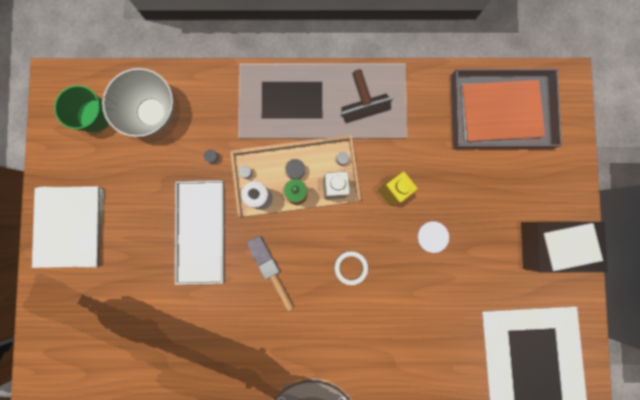

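The side view shows the tall row with can (325,248), squeezer (327,195) and flask (327,170), the pot at (297,224), and tins at (287,275) and (297,189). In the top view:

- **Tall containers:** can (255,195), squeezer (295,190), flask (337,184).
- **Pot candidates:** the dark pot in the caddy (295,170) and a smaller one on the bench (211,156). The larger one in the caddy is meant.
- **Flask candidates:** white in the caddy (337,184) and yellow (402,187). The white one is meant.
- **Coaster candidates:** a filled white disc (433,237) and a ring (351,268). The disc is meant.
- **Tray candidates:** the white walled tray (200,232) and a pad (67,227). The tray next to the caddy is meant.

I'll confirm these in a crop.

Run:
```python
import cv2,numpy as np
p=np.load("top0.npz")["p"]; q=np.load("side0.npz")["p"]
a=cv2.resize(p[125:290,165:465],None,fx=2.6,fy=2.6,interpolation=3)
cv2.imwrite("pics/ctop0.png",a[:,:,::-1])
b=cv2.resize(q[115:400,240:470],None,fx=2.1,fy=2.1,interpolation=3)
cv2.imwrite("pics/cside0.png",b[:,:,::-1])
```

```text
(no output)
```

View pics/ctop0.png

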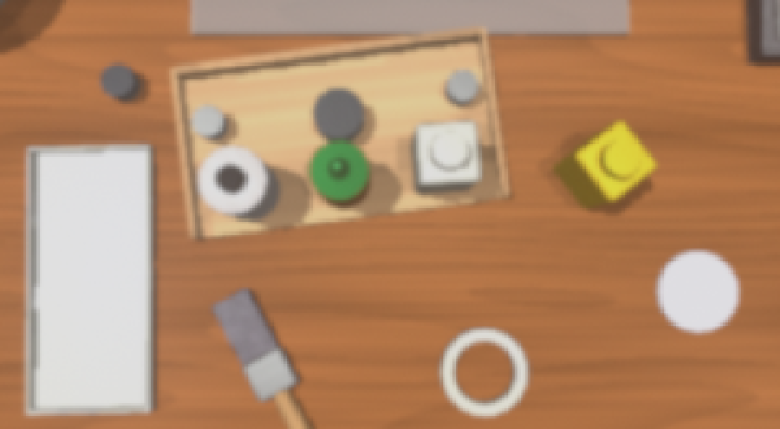

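View pics/cside0.png

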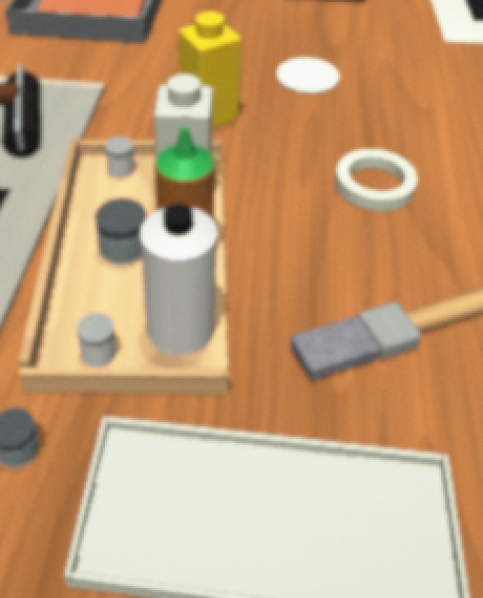

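The crops confirm all of these choices. Next I'll measure by mask and ray, and triangulate the heights.

```bash
cat > h.py <<'E'
import cv2,numpy as np
from bench import r
C={n:r.get_calibration(n) for n in("side","top")}
F={n:200/np.tan(np.radians(C[n]["fovy"]/2)) for n in C}
def ray(n,u,v):
    c=C[n]; d=c["R"].T@np.array([(u-c["cx"])/F[n],(v-c["cy"])/F[n],1]); return -c["R"].T@c["t"],d
def cast(n,uv,z):
    o,d=ray(n,*uv); return o+d*(z-o[2])/d[2]
def tri(a,b): # pixel in top, pixel in side -> point, miss distance
    A=[];B=[];L=[]
    for n,p in(("top",a),("side",b)):
        o,d=ray(n,*p); d/=np.linalg.norm(d); P=np.eye(3)-np.outer(d,d); A.append(P);B.append(P@o);L.append((P,o))
    x=np.linalg.solve(sum(A),sum(B)); return x,[np.linalg.norm(P@(x-o)) for P,o in L]
def proj(n,X):
    c=C[n]; q=c["R"]@np.array(X)+c["t"]; return F[n]*q[:2]/q[2]+[c["cx"],c["cy"]]
def blob(p,roi,f):
    u0,v0,u1,v1=roi; s=p[v0:v1,u0:u1]; hsv=cv2.cvtColor(s,cv2.COLOR_RGB2HSV).astype(int)
    m=f(hsv[...,0],hsv[...,1],hsv[...,2]).astype(np.uint8)
    cs,_=cv2.findContours(m,cv2.RETR_EXTERNAL,cv2.CHAIN_APPROX_NONE)
    c=max(cs,key=cv2.contourArea)+np.array([[u0,v0]]); M=cv2.moments(c)
    return (M["m10"]/M["m00"],M["m01"]/M["m00"]),M["m00"],c
W=lambda t:(lambda h,s,v:(v>t)&(s<40))
G=lambda h,s,v:(h>40)&(h<80)&(s>110)
D=lambda t:(lambda h,s,v:(v<t))
E
python3 - <<'E'
from h import *
p=np.load("top0.npz")["p"];q=np.load("side0.npz")["p"];dt=np.load("top0.npz")["d"]
def show(name,img,n,roi,f,z=None):
    c,a,k=blob(img,roi,f); print(name,n,np.round(c,1),"area",a,"bbox",cv2.boundingRect(k),end=" ")
    if z is not None: X=cast(n,c,z); dep=C[n]["R"][2]@X+C[n]["t"][2]; print(np.round(X,4),"eqdia mm",round(2e3*np.sqrt(a/np.pi)*dep/F[n],1),"depth-top",round(dt[int(c[1]),int(c[0])],3),"exp",round(dep,3),end="")
    print(); return c,k
T={}
show("coaster",p,"top",(410,215,456,260),W(180),.005)
show("can",p,"top",(235,175,275,215),W(205),.124)
ct,_=show("cancap",p,"top",(243,183,268,206),D(110),.143)
gt,_=show("green",p,"top",(275,170,315,210),G,.12)
ft,_=show("flask",p,"top",(320,168,356,206),W(205),.122)
pt,_=show("pot",p,"top",(280,155,312,180),D(110),.053)
show("tinA",p,"top",(237,165,254,180),W(140),.043)
show("tinB",p,"top",(334,151,351,166),W(140),.043)
tt,k=show("tray",p,"top",(165,172,232,292),W(170),.015)
print("tray rect",cv2.minAreaRect(k))
cc,_=show("cos",q,"side",(365,138,408,162),W(170)); X=tri((433.5,237),cc);print(X)
cs,_=show("cancap",q,"side",(314,210,336,228),D(75)); print(tri(ct,cs))
gs,_=show("green",q,"side",(305,172,350,215),G); print(tri(gt,gs))
ps,_=show("pot",q,"side",(282,208,308,226),D(95)); print(tri(pt,ps))
for n,u in(("hand",[(233,152),(352,138),(359,194),(240,217)]),):pass
E
```

```text
coaster top [432.9 236.7] area 716.5 bbox (418, 222, 31, 31) [ 0.472  -0.3114  0.005 ] eqdia mm 77.3 depth-top 0.928 exp 0.928
can top [253.5 193.6] area 458.0 bbox (242, 181, 25, 26) [0.5725 0.1302 0.124 ] eqdia mm 54.3 depth-top 0.795 exp 0.816
cancap top [253.5 193.4] area 50.5 bbox (249, 190, 10, 8) [0.5711 0.1273 0.143 ] eqdia mm 17.6 depth-top 0.795 exp 0.797
green top [295.1 190.6] area 321.5 bbox (285, 180, 21, 22) [0.5796 0.0368 0.12  ] eqdia mm 45.8 depth-top 0.788 exp 0.82
flask top [336.4 181.7] area 309.0 bbox (326, 172, 22, 23) [ 0.5994 -0.0566  0.122 ] eqdia mm 44.9 depth-top 0.803 exp 0.82
pot top [297.1 169.4] area 65.5 bbox (291, 161, 13, 18) [0.6387 0.0348 0.053 ] eqdia mm 22.5 depth-top 0.89 exp 0.892
tinA top [244.5 171.2] area 93.0 bbox (239, 166, 12, 12) [0.6358 0.1657 0.043 ] eqdia mm 27.1 depth-top 0.905 exp 0.901
tinB top [342.5 157.8] area 93.0 bbox (337, 152, 12, 12) [ 0.6694 -0.078   0.043 ] eqdia mm 27.1 depth-top 0.902 exp 0.904
tray top [200.3 232.4] area 4367.0 bbox (176, 181, 47, 103) [0.4842 0.2808 0.015 ] eqdia mm 188.8 depth-top 0.93 exp 0.918
tray rect ((199.0, 232.0), (102.0, 46.0), 90.0)
cos side [386.2 150.4] area 332.0 bbox (372, 143, 29, 16) 
(array([ 0.47168765, -0.31407057,  0.00132001]), [np.float64(0.0004171697605581566), np.float64(0.0004171697605581626)])
cancap side [324.4 218.7] area 120.5 bbox (319, 212, 12, 14) 
(array([0.57207577, 0.12842421, 0.13598782]), [np.float64(0.0002861896169537342), np.float64(0.000286189616953913)])
green side [327.7 191.3] area 366.0 bbox (314, 176, 28, 25) 
(array([0.58027232, 0.03689469, 0.12001638]), [np.float64(0.0006674247850453994), np.float64(0.0006674247850451223)])
pot side [296.2 224.1] area 22.0 bbox (287, 222, 19, 4) 
(array([0.64467796, 0.03590398, 0.02754515]), [np.float64(0.0018794156512071981), np.float64(0.0018794156512072933)])
```

Run:
```python
from h import *
p=np.load("top0.npz")["p"];q=np.load("side0.npz")["p"]
hv=cv2.cvtColor(p,cv2.COLOR_RGB2HSV); print("pot hsv",hv[169,290:304:3].tolist(), hv[160:180:3,296].tolist())
hq=cv2.cvtColor(q,cv2.COLOR_RGB2HSV); print("side",hq[210:240:4,297].tolist())
for z,f in((.053,lambda h,s,v:(s<70)&(v<150)),):
    c,a,k=blob(p,(280,155,313,178),f); (u,v),rad=cv2.minEnclosingCircle(k); print("pot",c,(u,v),rad,cast("top",c,z),cast("top",(u,v),z))
    cs,a2,k2=blob(q,(280,208,309,226),f); print(cs,a2,cv2.boundingRect(k2)); print("tri",tri((u,v),cs))
c,a,k=blob(p,(320,168,356,206),W(205)); rc=cv2.minAreaRect(k); print("flask",rc)
b=np.array([cast("top",x,.122)[:2] for x in cv2.boxPoints(rc)]); print(b.round(4).tolist(),"mid",b.mean(0))
c,a,k=blob(p,(165,172,232,292),W(170)); pts=np.array([cast("top",x,.015)[:2] for x in k[:,0]]); 
lo=pts[(pts[:,0]>.38)&(pts[:,0]<.59)]
for s in(lo[:,1]>.3,lo[:,1]<.26): L=lo[s]; g=np.polyfit(L[:,0],L[:,1],1); print("tray side dy/dx",g,np.polyval(g,.484))
# flask cap heights: brightest disc
fs,a,k=blob(q,(312,150,345,168),W(150)); print("flaskside",fs,cv2.boundingRect(k))
for nm,X in(("canTop",(.572,.128,.124)),("flaskTop",(.5994,-.0566,.14)),("sqTip",(.58,.0369,.156)),("pot",(.6387,.038,.053)),("coaster",(.472,-.3125,.005)),("canBase",(.572,.128,.008))): print(nm,proj("side",X),proj("top",X))
```

```text
pot hsv [[0, 7, 112], [0, 5, 110], [0, 7, 111], [0, 5, 110], [0, 7, 109]] [[15, 18, 116], [10, 7, 109], [0, 7, 110], [0, 7, 111], [10, 7, 111], [0, 7, 111], [48, 60, 106]]
side [[17, 40, 126], [96, 13, 100], [98, 11, 97], [90, 13, 101], [102, 18, 70], [83, 20, 114], [83, 20, 112], [75, 18, 114]]
pot (295.03171641791045, 168.59825870646765) (295.0454406738281, 168.9545440673828) 10.009403228759766 [0.64065846 0.03977594 0.053     ] [0.6397739  0.03974078 0.053     ]
(296.8978873239437, 218.03051643192487) 284.0 (286, 210, 23, 16)
tri (array([0.64166393, 0.04007192, 0.04840247]), [np.float64(0.001139707170041387), np.float64(0.001139707170041502)])
flask ((336.9241638183594, 182.78598022460938), (21.520511627197266, 21.083860397338867), 86.42366790771484)
[[0.6199, -0.0326], [0.6229, -0.0803], [0.574, -0.0829], [0.5711, -0.0354]] mid [ 0.5969708  -0.05781008]
tray side dy/dx [0.01794714 0.32660793] 0.3352943454147497
tray side dy/dx [0.01565184 0.21841258] 0.22598806868982466
flaskside (327.4113695090439, 160.18191214470284) (315, 151, 26, 17)
canTop [324.81214384 224.01107479] [254.50320686 193.79158084]
flaskTop [325.497602  154.1778337] [336.97945517 180.67700208]
sqTip [328.06867212 175.42573157] [294.39702028 188.69222706]
pot [299.02118282 215.82191941] [295.75256325 169.38626148]
coaster [386.3373738 149.5162689] [433.37054993 236.75316005]
canBase [325.72721755 270.06340536] [261.35762698 197.94257512]
```

Positions (m), all consistent with the given sizes:

| Thing | x | y |
|---|---|---|
| can | 0.572 | 0.129 |
| squeezer | 0.580 | 0.037 |
| flask | 0.598 | -0.057 |
| pot | 0.640 | 0.040 |
| coaster | 0.472 | -0.312 |
| tray centre | 0.484 | 0.281 |

I'll go above the can first.

servo_tool:
  turn:
    - [0, 0, 1]
    - [0, 0, 2]
    - [0, 0, 3]
    - [0, 0, 4]
    - [0, 0, 5]
    - [0, 0, 6]
    - [0, 0, 6]
    - [0, 0, 6]
  slide:
    - [1, -1.7, 0]
    - [2, -3.5, 0]
    - [3, -5.3, 0]
    - [4, -7.1, 0]
    - [5, -8.8, 0]
    - [6, -10.6, 0]
    - [7, -12.3, 0]
    - [8, -14, 0]
  hand: [1, 1, 1, 1, 1, 1, 1, 1]
  squeeze: 50

```text
clock: 1.1
tcp_pos: [0.5449, 0.1806, 0.2311]
orientation: [0.088, -3.14, 0.0]
contact_force: [0.2, 0.8, 0.6]
grip_width: 0.0856
gripper_force: 0.0
```

servo_tool:
  turn:
    - [0, 0, 0]
    - [0, 0, 0]
    - [0, 0, 0]
  slide:
    - [0.5, -1, 0]
    - [0.92, -1.77, 0]
    - [0.92, -1.77, 0]
  hand: [1, 1, 1]

```text
clock: 1.48
tcp_pos: [0.5725, 0.1268, 0.231]
orientation: [0.081, -3.14, 0.002]
contact_force: [-0.7, -0.4, 0.3]
grip_width: 0.0857
gripper_force: 0.0
```

Run:
```python
from h import *
o=r.get_obs();print(o["tcp_pos"])
p,d=r.grab_frame("side"); a=cv2.resize(p[100:330,230:430],None,fx=2.5,fy=2.5,interpolation=3); cv2.imwrite("pics/c1.png",a[:,:,::-1])
```

```text
[0.57253911 0.12675636 0.23095548]
```

View pics/c1.png

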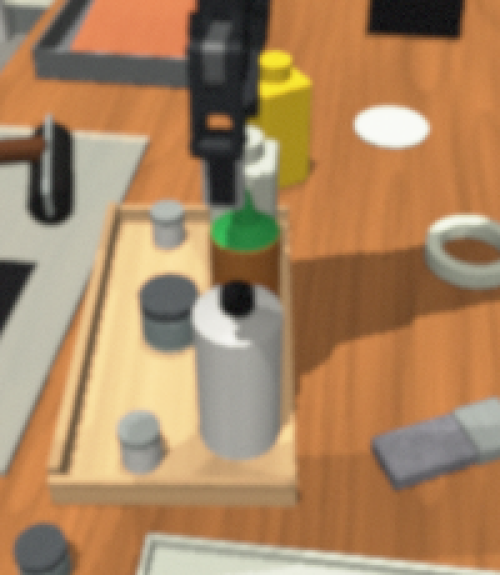

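The can stands at crop (238,370) with the fingers above it at crop (222,150), lined up as calculated. I'll descend and grip.

servo_tool:
  turn:
    - [0, 0, 0]
    - [0, 0, 0]
    - [0, 0, 0]
    - [0, 0, 0]
    - [0, 0, 0]
    - [0, 0, 0]
    - [0, 0, 0]
    - [0, 0, 0]
  slide:
    - [0, 0, -1]
    - [0, 0, -2]
    - [0, 0, -3]
    - [0, 0, -4]
    - [0, 0, -4.6]
    - [0, 0, -4.9]
    - [0, 0, -4.9]
    - [0, 0, -4.9]
  hand: [1, 1, 1, 1, 1, 1, 1, 0.9]

```text
clock: 2.52
tcp_pos: [0.5727, 0.1297, 0.0853]
orientation: [-0.088, 3.139, 0.001]
contact_force: [-0.5, -0.6, -0.5]
grip_width: 0.077
gripper_force: 0.0
```

servo_tool:
  turn:
    - [0, 0, 0]
    - [0, 0, 0]
    - [0, 0, 0]
    - [0, 0, 0]
    - [0, 0, 0]
  slide:
    - [0, 0, 0]
    - [0, 0, 0]
    - [0, 0, 0]
    - [0, 0, 0]
    - [0, 0, 0]
  hand: [0.4, 0.4, 0.4, 0.4, 0.4]
  squeeze: 50

```text
clock: 3.15
tcp_pos: [0.5728, 0.1294, 0.0856]
orientation: [-0.087, 3.139, 0.001]
contact_force: [-1.0, 0.7, 5.7]
grip_width: 0.0593
gripper_force: 53.5
```

servo_tool:
  turn:
    - [0, 0, 0]
    - [0, 0, 0]
    - [0, 0, 0]
    - [0, 0, 0]
    - [0, 0, 0]
    - [0, 0, 0]
    - [0, 0, 0]
    - [0, 0, 0]
  slide:
    - [0, 0, 0.5]
    - [0, 0, 1.3]
    - [-0.1, 0.4, 2]
    - [-0.2, 1.4, 2]
    - [-0.3, 2.5, 2]
    - [-0.4, 3.6, 2]
    - [-0.5, 4.6, 2]
    - [-0.5, 5.07, 2]
  hand: [0.4, 0.4, 0.4, 0.4, 0.4, 0.4, 0.4, 0.4]

```text
clock: 4.15
tcp_pos: [0.5561, 0.2836, 0.1447]
orientation: [0.092, -3.14, -0.001]
contact_force: [0.2, -0.1, -3.6]
grip_width: 0.0592
gripper_force: 54.8
```

servo_tool:
  turn:
    - [0, 0, 0]
    - [0, 0, 0]
    - [0, 0, 0]
    - [0, 0, 0]
    - [0, 0, 0]
    - [0, 0, 0]
  slide:
    - [0, 0, -0.4]
    - [0, 0, -1.1]
    - [0, 0, -1.7]
    - [0, 0, -2]
    - [0, 0, -2.08]
    - [0, 0, -2.08]
  hand: [0.4, 0.4, 0.4, 0.4, 0.4, 0.4]

```text
clock: 4.9
tcp_pos: [0.5575, 0.2814, 0.0823]
orientation: [-0.087, 3.14, 0.001]
contact_force: [-0.3, 1.1, -2.3]
grip_width: 0.0584
gripper_force: 54.8
```

servo_tool:
  turn:
    - [0, 0, 0]
    - [0, 0, 0]
    - [0, 0, 0]
    - [0, 0, 0]
    - [0, 0, 0]
    - [0, 0, 0]
  slide:
    - [0, 0, -0.04]
    - [0, 0, -0.04]
    - [0, 0, -0.04]
    - [0, 0, -0.04]
    - [0, 0, -0.04]
    - [0, 0, -0.04]
  hand: [0.4, 0.4, 0.95, 0.95, 0.95, 0.95]

```text
clock: 5.65
tcp_pos: [0.557, 0.2815, 0.0807]
orientation: [0.088, -3.14, -0.0]
contact_force: [-0.2, -0.6, -0.8]
grip_width: 0.0812
gripper_force: 0.0
```

servo_tool:
  turn:
    - [0, 0, 0]
    - [0, 0, 0]
    - [0, 0, 0]
    - [0, 0, 0]
    - [0, 0, 0]
    - [0, 0, 0]
  slide:
    - [0, 0, 0.6]
    - [0, 0, 2]
    - [0, 0, 3.5]
    - [0, 0, 5]
    - [0.4, -1.5, 5]
    - [0.6, -3, 5]
  hand: [1, 1, 1, 1, 1, 1]

```text
clock: 6.4
tcp_pos: [0.5758, 0.1909, 0.233]
orientation: [-0.089, 3.137, 0.002]
contact_force: [0.2, -0.8, -1.2]
grip_width: 0.0854
gripper_force: 0.0
```

servo_tool:
  turn:
    - [0, 0, 0]
    - [0, 0, 0]
    - [0, 0, 0]
    - [0, 0, 0]
    - [0, 0, 0]
  slide:
    - [0, -1.6, 0]
    - [0.1, -3.2, 0]
    - [0.18, -4.6, 0]
    - [0.18, -5.13, 0]
    - [0.18, -5.13, -0.5]
  hand: [1, 1, 1, 1, 1]

```text
clock: 7.02
tcp_pos: [0.5815, 0.0372, 0.217]
orientation: [-0.085, 3.137, 0.001]
contact_force: [0.4, 0.5, -0.0]
grip_width: 0.0852
gripper_force: 0.0
```

servo_tool:
  turn:
    - [0, 0, 0]
    - [0, 0, 0]
    - [0, 0, 0]
    - [0, 0, 0]
    - [0, 0, 0]
    - [0, 0, 0]
    - [0, 0, 0]
  slide:
    - [0, 0, -0.8]
    - [0, 0, -1.8]
    - [0, 0, -2.8]
    - [0, 0, -3.6]
    - [0, 0, -4.1]
    - [0, 0, -4.26]
    - [0, 0, -4.26]
  hand: [1, 1, 1, 1, 1, 1, 1]

```text
clock: 7.9
tcp_pos: [0.5806, 0.0382, 0.0881]
orientation: [-0.089, 3.14, 0.0]
contact_force: [0.1, -0.2, -1.0]
grip_width: 0.0855
gripper_force: 0.0
```

servo_tool:
  turn:
    - [0, 0, 0]
    - [0, 0, 0]
    - [0, 0, 0]
    - [0, 0, 0]
    - [0, 0, 0]
    - [0, 0, 0]
  slide:
    - [0, 0, 0]
    - [0, 0, 0]
    - [0, 0, 0]
    - [0, 0, 0]
    - [0, 0, 0]
    - [0, 0, 0]
  hand: [0.3, 0.3, 0.3, 0.3, 0.3, 0.3]
  squeeze: 45

```text
clock: 8.65
tcp_pos: [0.5811, 0.0375, 0.0889]
orientation: [-0.087, 3.139, 0.0]
contact_force: [-2.0, -1.0, 6.0]
grip_width: 0.053
gripper_force: 46.8
```

servo_tool:
  turn:
    - [0, 0, 0]
    - [0, 0, 0]
    - [0, 0, 0]
    - [0, 0, 0]
    - [0, 0, 0]
    - [0, 0, 0]
    - [0, 0, 0]
    - [0, 0, 0]
  slide:
    - [0, 0, 0.5]
    - [-0.1, 0, 1.3]
    - [-0.9, 0.5, 2]
    - [-2, 1.4, 2]
    - [-2.9, 2.6, 2]
    - [-3.2, 3.9, 2]
    - [-3.2, 5.3, 2]
    - [-3.2, 6.7, 2]
  hand: [0.3, 0.3, 0.3, 0.3, 0.3, 0.3, 0.3, 0.3]

```text
clock: 9.65
tcp_pos: [0.4841, 0.2398, 0.1487]
orientation: [-0.087, 3.14, 0.0]
contact_force: [0.8, -0.7, -2.2]
grip_width: 0.0528
gripper_force: 47.7
```

servo_tool:
  turn:
    - [0, 0, 0]
    - [0, 0, 0]
    - [0, 0, 0]
    - [0, 0, 0]
    - [0, 0, 0]
    - [0, 0, 0]
    - [0, 0, 0]
    - [0, 0, 0]
  slide:
    - [0, 1, 0]
    - [0, 1.43, 0]
    - [0, 1.43, -0.4]
    - [0, 1.43, -1.1]
    - [0, 1.43, -1.7]
    - [0, 1.43, -2]
    - [0, 1.43, -2.09]
    - [0, 1.43, -2.09]
  hand: [0.3, 0.3, 0.3, 0.3, 0.3, 0.3, 0.3, 0.3]

```text
clock: 10.65
tcp_pos: [0.4848, 0.2813, 0.0856]
orientation: [-0.087, 3.14, 0.0]
contact_force: [0.7, 0.4, -1.9]
grip_width: 0.0527
gripper_force: 47.9
```

servo_tool:
  turn:
    - [0, 0, 0]
    - [0, 0, 0]
    - [0, 0, 0]
    - [0, 0, 0]
    - [0, 0, 0]
    - [0, 0, 0]
  slide:
    - [0, 0, -0.04]
    - [0, 0, -0.04]
    - [0, 0, -0.04]
    - [0, 0, -0.04]
    - [0, 0, -0.04]
    - [0, 0, -0.04]
  hand: [0.3, 0.3, 0.95, 0.95, 0.95, 0.95]

```text
clock: 11.4
tcp_pos: [0.4843, 0.2816, 0.0839]
orientation: [0.088, -3.14, -0.0]
contact_force: [-0.3, -0.1, -0.4]
grip_width: 0.0808
gripper_force: 0.0
```

servo_tool:
  turn:
    - [0, 0, 0]
    - [0, 0, 0]
    - [0, 0, 0]
    - [0, 0, 0]
    - [0, 0, 0]
    - [0, 0, 0]
    - [0, 0, 0]
    - [0, 0, 0]
  slide:
    - [0, 0, 0.6]
    - [0, 0, 2]
    - [0, 0, 3.5]
    - [0, 0, 4.8]
    - [0.4, -1.5, 4.8]
    - [0.8, -3, 4.8]
    - [1.2, -4.7, 4.8]
    - [1.7, -6.4, 4.8]
  hand: [1, 1, 1, 1, 1, 1, 1, 1]

```text
clock: 12.4
tcp_pos: [0.5357, 0.088, 0.2296]
orientation: [-0.088, 3.139, 0.001]
contact_force: [1.2, 0.1, 0.7]
grip_width: 0.0859
gripper_force: 0.0
```

servo_tool:
  turn:
    - [0, 0, 0]
    - [0, 0, 0]
    - [0, 0, 0]
    - [0, 0, 0]
    - [0, 0, 0]
    - [0, 0, 0]
  slide:
    - [0.6, -1.4, 0]
    - [1.3, -2.8, 0]
    - [1.9, -4.2, 0]
    - [2.1, -4.87, 0]
    - [2.1, -4.87, -0.5]
    - [2.1, -4.87, -0.5]
  hand: [1, 1, 1, 1, 1, 1]

```text
clock: 13.15
tcp_pos: [0.597, -0.0549, 0.2116]
orientation: [0.09, -3.137, -0.002]
contact_force: [-0.7, 0.1, 0.9]
grip_width: 0.0855
gripper_force: 0.0
```

servo_tool:
  turn:
    - [0, 0, 0]
    - [0, 0, 0]
    - [0, 0, 0]
    - [0, 0, 0]
    - [0, 0, 0]
    - [0, 0, 0]
    - [0, 0, 0]
  slide:
    - [0, 0, -0.8]
    - [0, 0, -1.8]
    - [0, 0, -2.8]
    - [0, 0, -3.6]
    - [0, 0, -4.1]
    - [0, 0, -4.32]
    - [0, 0, -4.32]
  hand: [1, 1, 1, 1, 1, 1, 1]

```text
clock: 14.02
tcp_pos: [0.5985, -0.0562, 0.0836]
orientation: [-0.088, 3.14, 0.0]
contact_force: [-0.0, -1.1, 0.3]
grip_width: 0.0852
gripper_force: 0.0
```

servo_tool:
  turn:
    - [0, 0, 0]
    - [0, 0, 0]
    - [0, 0, 0]
    - [0, 0, 0]
    - [0, 0, 0]
    - [0, 0, 0]
  slide:
    - [0, 0, 0]
    - [0, 0, 0]
    - [0, 0, 0]
    - [0, 0, 0]
    - [0, 0, 0]
    - [0, 0, 0]
  hand: [0.3, 0.3, 0.3, 0.3, 0.3, 0.3]
  squeeze: 50

```text
clock: 14.78
tcp_pos: [0.5991, -0.057, 0.0844]
orientation: [-0.087, 3.139, -0.0]
contact_force: [-0.3, -0.8, 6.0]
grip_width: 0.0536
gripper_force: 52.9
```

servo_tool:
  turn:
    - [0, 0, 0]
    - [0, 0, 0]
    - [0, 0, 0]
    - [0, 0, 0]
    - [0, 0, 0]
    - [0, 0, 0]
    - [0, 0, 0]
    - [0, 0, 0]
  slide:
    - [0, 0, 0.5]
    - [-0.2, 0, 1.3]
    - [-1.2, 0.3, 2]
    - [-2.5, 0.9, 2]
    - [-3.8, 1.8, 2]
    - [-5, 2.8, 2]
    - [-5.9, 4, 2]
    - [-6.23, 5.3, 2]
  hand: [0.3, 0.3, 0.3, 0.3, 0.3, 0.3, 0.3, 0.3]

```text
clock: 15.78
tcp_pos: [0.4093, 0.1028, 0.1438]
orientation: [0.087, -3.139, 0.0]
contact_force: [0.6, 1.1, -3.4]
grip_width: 0.0534
gripper_force: 53.5
```

servo_tool:
  turn:
    - [0, 0, 0]
    - [0, 0, 0]
    - [0, 0, 0]
    - [0, 0, 0]
    - [0, 0, 0]
    - [0, 0, 0]
  slide:
    - [0, 1.5, 0]
    - [0, 3, 0]
    - [0, 4.4, 0]
    - [0, 5.5, 0]
    - [0, 5.97, 0]
    - [0, 5.97, -0.3]
  hand: [0.3, 0.3, 0.3, 0.3, 0.3, 0.3]

```text
clock: 16.52
tcp_pos: [0.4117, 0.282, 0.1347]
orientation: [-0.089, 3.139, 0.001]
contact_force: [-0.5, -0.1, -2.0]
grip_width: 0.0534
gripper_force: 53.7
```

servo_tool:
  turn:
    - [0, 0, 0]
    - [0, 0, 0]
    - [0, 0, 0]
    - [0, 0, 0]
    - [0, 0, 0]
    - [0, 0, 0]
  slide:
    - [0, 0, -0.6]
    - [0, 0, -1.2]
    - [0, 0, -1.6]
    - [0, 0, -1.79]
    - [0, 0, -1.79]
    - [0, 0, -1.79]
  hand: [0.3, 0.3, 0.3, 0.3, 0.3, 0.3]

```text
clock: 17.27
tcp_pos: [0.4117, 0.2814, 0.0809]
orientation: [-0.087, 3.14, 0.001]
contact_force: [-0.0, 0.7, -2.6]
grip_width: 0.0538
gripper_force: 53.6
```

servo_tool:
  turn:
    - [0, 0, 0]
    - [0, 0, 0]
    - [0, 0, 0]
    - [0, 0, 0]
    - [0, 0, 0]
    - [0, 0, 0]
  slide:
    - [0, 0, -0.04]
    - [0, 0, -0.04]
    - [0, 0, -0.04]
    - [0, 0, -0.04]
    - [0, 0, -0.04]
    - [0, 0, -0.04]
  hand: [0.3, 0.3, 0.95, 0.95, 0.95, 0.95]

```text
clock: 18.02
tcp_pos: [0.4115, 0.2815, 0.0795]
orientation: [0.088, -3.14, -0.0]
contact_force: [-0.6, -0.4, 0.9]
grip_width: 0.0813
gripper_force: 0.0
```

servo_tool:
  turn:
    - [0, 0, 0]
    - [0, 0, 0]
    - [0, 0, 0]
    - [0, 0, 0]
    - [0, 0, 0]
    - [0, 0, 0]
    - [0, 0, 0]
    - [0, 0, 0]
  slide:
    - [0, 0, 0.6]
    - [0, 0, 2]
    - [0, 0, 3.5]
    - [0, 0, 4.5]
    - [1.2, -1.2, 4.5]
    - [2.4, -2.4, 4.5]
    - [3.6, -3.6, 4.5]
    - [4.7, -4.8, 4.5]
  hand: [1, 1, 1, 1, 1, 1, 1, 1]

```text
clock: 19.02
tcp_pos: [0.5535, 0.1363, 0.2145]
orientation: [-0.088, 3.14, 0.0]
contact_force: [0.2, 0.2, 0.4]
grip_width: 0.0851
gripper_force: 0.0
```

Run:
```python
from h import *
p,d=r.grab_frame("top"); q,_=r.grab_frame("side"); np.savez("top1.npz",p=p,q=q)
a=np.vstack([cv2.resize(q[115:400,180:480],(600,570))]); cv2.imwrite("pics/c2.png",a[:,:,::-1])
f=lambda h,s,v:(s<70)&(v<150)
cs,a2,k2=blob(q,(280,208,309,226),f); print("pot side",cs,a2)
```

```text
pot side (297.1769406392694, 218.18264840182647) 292.0
```

View pics/c2.png

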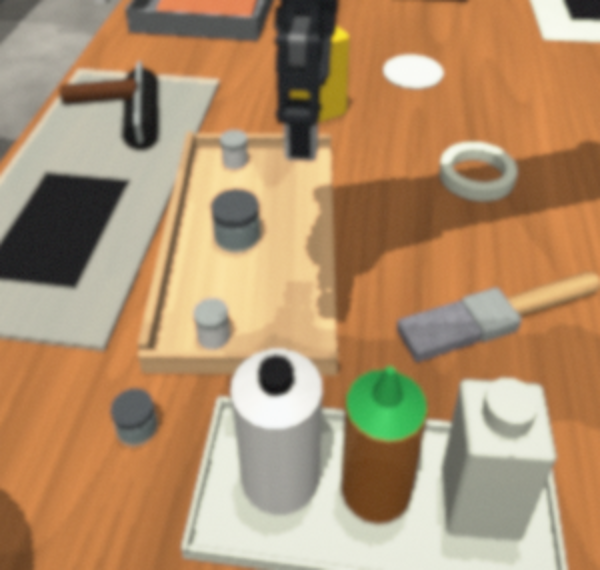

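All three stand upright in the tray at crop (277,430), (385,445) and (500,460). The pot at crop (237,220) hasn't moved. Next is the pot.

servo_tool:
  turn:
    - [0, 0, 0]
    - [0, 0, 0]
    - [0, 0, 0]
    - [0, 0, 0]
    - [0, 0, 0]
    - [0, 0, 0]
  slide:
    - [1, -1.1, 0]
    - [2, -2.2, 0]
    - [2.8, -3, 0]
    - [2.93, -3.23, -1]
    - [2.93, -3.23, -2.5]
    - [2.93, -3.23, -3.5]
  hand: [1, 1, 1, 1, 1, 1]

```text
clock: 19.88
tcp_pos: [0.6391, 0.0411, 0.1073]
orientation: [0.088, -3.138, -0.0]
contact_force: [1.0, 0.9, 0.2]
grip_width: 0.0854
gripper_force: 0.0
```

servo_tool:
  turn:
    - [0, 0, 0]
    - [0, 0, 0]
    - [0, 0, 0]
    - [0, 0, 0]
    - [0, 0, 0]
    - [0, 0, 0]
  slide:
    - [0, 0, -0.8]
    - [0, 0, -1.7]
    - [0, 0, -2.4]
    - [0, 0, -2.9]
    - [0, 0, -3.16]
    - [0, 0, -3.16]
  hand: [1, 1, 1, 1, 1, 1]

```text
clock: 20.62
tcp_pos: [0.6403, 0.0406, 0.0145]
orientation: [0.088, -3.14, 0.0]
contact_force: [-0.3, -0.3, 0.7]
grip_width: 0.0854
gripper_force: 0.0
```

servo_tool:
  turn:
    - [0, 0, 0]
    - [0, 0, 0]
    - [0, 0, 0]
    - [0, 0, 0]
    - [0, 0, 0]
    - [0, 0, 0]
  slide:
    - [0, 0, 0]
    - [0, 0, 0]
    - [0, 0, 0]
    - [0, 0, 0]
    - [0, 0, 0]
    - [0, 0, 0]
  hand: [0.3, 0.3, 0.3, 0.3, 0.3, 0.3]
  squeeze: 40

```text
clock: 21.38
tcp_pos: [0.6411, 0.0406, 0.0157]
orientation: [-0.088, 3.139, 0.0]
contact_force: [-1.1, 0.3, 6.6]
grip_width: 0.0491
gripper_force: 41.6
```

servo_tool:
  turn:
    - [0, 0, 0]
    - [0, 0, 0]
    - [0, 0, 0]
    - [0, 0, 0]
    - [0, 0, 0]
    - [0, 0, 0]
    - [0, 0, 0]
    - [0, 0, 0]
  slide:
    - [0, 0, 0.7]
    - [0, 0, 1.8]
    - [-0.5, 0, 3]
    - [-1.7, -0.3, 3]
    - [-3, -0.9, 3]
    - [-4.3, -1.8, 3]
    - [-5.3, -2.9, 3]
    - [-5.6, -4.2, 3]
  hand: [0.3, 0.3, 0.3, 0.3, 0.3, 0.3, 0.3, 0.3]

```text
clock: 22.38
tcp_pos: [0.4703, -0.0858, 0.1056]
orientation: [0.089, -3.14, -0.001]
contact_force: [0.6, -1.2, -1.0]
grip_width: 0.0485
gripper_force: 41.8
```

servo_tool:
  turn:
    - [0, 0, 0]
    - [0, 0, 0]
    - [0, 0, 0]
    - [0, 0, 0]
    - [0, 0, 0]
    - [0, 0, 0]
    - [0, 0, 0]
    - [0, 0, 0]
  slide:
    - [0, -1.5, 0]
    - [0, -3, 0]
    - [0, -4.5, 0]
    - [0, -6, 0]
    - [0, -7.1, 0]
    - [0, -7.55, 0]
    - [0, -7.55, -0.5]
    - [0, -7.55, -1.2]
  hand: [0.3, 0.3, 0.3, 0.3, 0.3, 0.3, 0.3, 0.3]

```text
clock: 23.38
tcp_pos: [0.473, -0.3099, 0.068]
orientation: [-0.091, 3.14, 0.002]
contact_force: [0.2, 0.4, -1.6]
grip_width: 0.0493
gripper_force: 41.8
```

servo_tool:
  turn:
    - [0, 0, 0]
    - [0, 0, 0]
    - [0, 0, 0]
    - [0, 0, 0]
    - [0, 0, 0]
    - [0, 0, 0]
  slide:
    - [0, 0, -0.7]
    - [0, 0, -1.3]
    - [0, 0, -1.7]
    - [0, 0, -1.8]
    - [0, 0, -1.8]
    - [0, 0, -1.8]
  hand: [0.3, 0.3, 0.3, 0.3, 0.3, 0.3]

```text
clock: 24.12
tcp_pos: [0.4728, -0.3122, 0.0153]
orientation: [-0.087, 3.139, -0.001]
contact_force: [-1.3, 0.0, -1.7]
grip_width: 0.0489
gripper_force: 41.8
```

Run:
```python
from h import *
o=r.get_obs();print(o["tcp_pos"],o["contact_force"])
q,_=r.grab_frame("side"); p,_=r.grab_frame("top")
a=np.hstack([cv2.resize(q[100:180,340:440],(400,320),interpolation=3),cv2.resize(p[200:280,383:483],(400,320),interpolation=3)]); cv2.imwrite("pics/c3.png",a[:,:,::-1])
```

```text
[ 0.47280259 -0.31222681  0.01532993] [-1.30866618  0.04707055 -1.67861428]
```

View pics/c3.png

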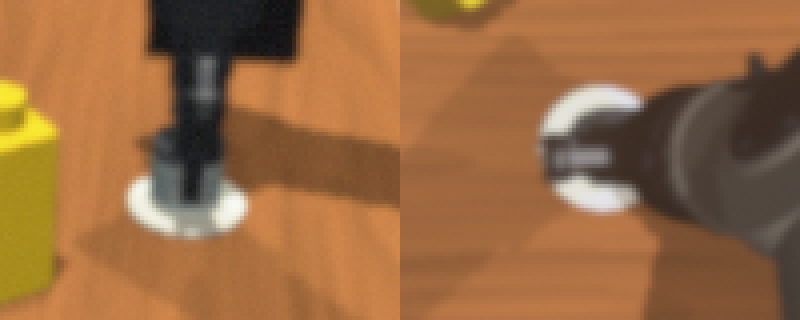

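The pot hangs over the coaster with an even white rim, centre near (187,205) in the left crop. I'll lower it the last 3 mm and release.

servo_tool:
  turn:
    - [0, 0, 0]
    - [0, 0, 0]
    - [0, 0, 0]
    - [0, 0, 0]
    - [0, 0, 0]
    - [0, 0, 0]
    - [0, 0, 0]
  slide:
    - [0, 0, -0.05]
    - [0, 0, -0.08]
    - [0, 0, -0.08]
    - [0, 0, -0.08]
    - [0, 0, -0.08]
    - [0, 0, -0.08]
    - [0, 0, -0.08]
  hand: [0.3, 0.3, 0.3, 0.95, 0.95, 0.95, 0.95]

```text
clock: 25.1
tcp_pos: [0.4723, -0.3119, 0.0123]
orientation: [0.088, -3.14, -0.0]
contact_force: [-0.2, 0.7, -0.3]
grip_width: 0.0812
gripper_force: 0.0
```

servo_tool:
  turn:
    - [0, 0, 0]
    - [0, 0, 0]
    - [0, 0, 0]
    - [0, 0, 0]
    - [0, 0, 0]
    - [0, 0, 0]
    - [0, 0, 0]
    - [0, 0, 0]
  slide:
    - [0, 0, 0.6]
    - [0, 0, 2]
    - [0, 0, 3.5]
    - [0, 0, 5]
    - [0, 0, 6.5]
    - [0, 1.5, 6.8]
    - [0, 3.2, 6.8]
    - [0, 5, 6.8]
  hand: [1, 1, 1, 1, 1, 1, 1, 1]

```text
clock: 26.1
tcp_pos: [0.4723, -0.1608, 0.2179]
orientation: [-0.086, 3.138, -0.001]
contact_force: [0.8, 1.1, 0.2]
grip_width: 0.0854
gripper_force: 0.0
```

Run:
```python
from h import *
q,_=r.grab_frame("side"); p,_=r.grab_frame("top")
a=np.hstack([cv2.resize(q[100:180,340:440],(400,320),interpolation=3),cv2.resize(p[200:280,383:483],(400,320),interpolation=3)]); cv2.imwrite("pics/c4.png",a[:,:,::-1])
f=lambda h,s,v:(s<70)&(v<150)
c,a,k=blob(p,(415,220,452,256),f); print(c,a,cast("top",c,.05))
cs,a,k=blob(q,(370,130,405,162),f); print(cs,a,cast("side",cs,.025))
```

```text
(435.70414864648404, 238.33413423033798) 1040.5 [ 0.46935976 -0.30279485  0.05      ]
(386.46666666666664, 142.80758807588074) 307.5 [ 0.4735186 -0.3143271  0.025    ]
```

View pics/c4.png

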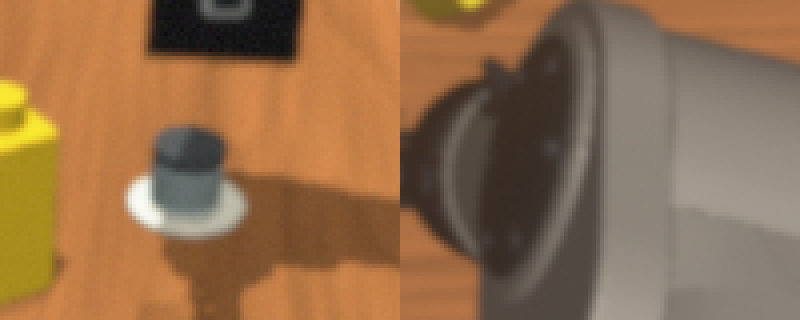

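The pot stands upright on the coaster, centred within about 2 mm (left crop, around (187,175)). Now I'll return the flask first.

servo_tool:
  turn:
    - [0, 0, 0]
    - [0, 0, 0]
    - [0, 0, 0]
    - [0, 0, 0]
    - [0, 0, 0]
    - [0, 0, 0]
    - [0, 0, 0]
    - [0, 0, 0]
  slide:
    - [-0.2, 1.6, 0]
    - [-0.5, 3.3, 0]
    - [-0.8, 5, 0]
    - [-1, 6.8, 0]
    - [-1.3, 8.6, 0]
    - [-1.5, 10.4, 0]
    - [-1.8, 12.2, 0]
    - [-2, 13.8, 0]
  hand: [1, 1, 1, 1, 1, 1, 1, 1]

```text
clock: 27.2
tcp_pos: [0.4124, 0.2534, 0.2175]
orientation: [-0.087, 3.139, 0.001]
contact_force: [1.3, -0.8, -0.3]
grip_width: 0.0852
gripper_force: 0.0
```

servo_tool:
  turn:
    - [0, 0, 0]
    - [0, 0, 0]
    - [0, 0, 0]
    - [0, 0, 0]
    - [0, 0, 0]
    - [0, 0, 0]
    - [0, 0, 0]
    - [0, 0, 0]
  slide:
    - [-0.03, 0.98, 0]
    - [-0.03, 0.98, 0]
    - [-0.03, 0.98, -0.8]
    - [-0.03, 0.98, -1.9]
    - [-0.03, 0.98, -3]
    - [-0.03, 0.98, -4]
    - [-0.03, 0.98, -4.56]
    - [-0.03, 0.98, -4.56]
  hand: [1, 1, 1, 1, 1, 1, 1, 1]

```text
clock: 28.2
tcp_pos: [0.4115, 0.2794, 0.0791]
orientation: [0.085, -3.139, 0.004]
contact_force: [0.6, 0.1, -0.7]
grip_width: 0.0853
gripper_force: 0.0
```

servo_tool:
  turn:
    - [0, 0, 0]
    - [0, 0, 0]
    - [0, 0, 0]
    - [0, 0, 0]
    - [0, 0, 0]
    - [0, 0, 0]
  slide:
    - [0, 0, 0]
    - [0, 0, 0]
    - [0, 0, 0]
    - [0, 0, 0]
    - [0, 0, 0]
    - [0, 0, 0]
  hand: [0.3, 0.3, 0.3, 0.3, 0.3, 0.3]
  squeeze: 50

```text
clock: 28.95
tcp_pos: [0.4123, 0.2814, 0.0808]
orientation: [-0.087, 3.139, 0.001]
contact_force: [0.5, -1.6, 5.4]
grip_width: 0.0537
gripper_force: 51.6
```

servo_tool:
  turn:
    - [0, 0, 0]
    - [0, 0, 0]
    - [0, 0, 0]
    - [0, 0, 0]
    - [0, 0, 0]
    - [0, 0, 0]
    - [0, 0, 0]
    - [0, 0, 0]
  slide:
    - [0, 0, 0.5]
    - [0, -0.2, 1.3]
    - [0, -1.2, 2.1]
    - [0, -2.6, 2.1]
    - [0, -4.1, 2.1]
    - [0.3, -5.6, 2.1]
    - [1.3, -6.9, 2.1]
    - [2.5, -8, 2.1]
  hand: [0.3, 0.3, 0.3, 0.3, 0.3, 0.3, 0.3, 0.3]

```text
clock: 29.95
tcp_pos: [0.4868, 0.04, 0.1437]
orientation: [-0.087, 3.14, 0.001]
contact_force: [0.8, 0.7, -2.8]
grip_width: 0.0531
gripper_force: 53.7
```

servo_tool:
  turn:
    - [0, 0, 0]
    - [0, 0, 0]
    - [0, 0, 0]
    - [0, 0, 0]
    - [0, 0, 0]
    - [0, 0, 0]
  slide:
    - [1.2, -1.1, 0]
    - [2.4, -2.2, 0]
    - [3.3, -3, 0]
    - [3.73, -3.27, 0]
    - [3.73, -3.27, 0]
    - [3.73, -3.27, -0.3]
  hand: [0.3, 0.3, 0.3, 0.3, 0.3, 0.3]

```text
clock: 30.7
tcp_pos: [0.5979, -0.055, 0.1339]
orientation: [-0.09, 3.14, 0.002]
contact_force: [0.6, 1.0, -3.0]
grip_width: 0.0536
gripper_force: 53.8
```

servo_tool:
  turn:
    - [0, 0, 0]
    - [0, 0, 0]
    - [0, 0, 0]
    - [0, 0, 0]
    - [0, 0, 0]
    - [0, 0, 0]
  slide:
    - [0, 0, -0.6]
    - [0, 0, -1.2]
    - [0, 0, -1.55]
    - [0, 0, -1.66]
    - [0, 0, -1.66]
    - [0, 0, -1.66]
  hand: [0.3, 0.3, 0.3, 0.3, 0.3, 0.3]

```text
clock: 31.45
tcp_pos: [0.5982, -0.057, 0.0846]
orientation: [0.087, -3.14, 0.0]
contact_force: [-4.2, -0.6, 9.1]
grip_width: 0.0538
gripper_force: 55.1
```

servo_tool:
  turn:
    - [0, 0, 0]
    - [0, 0, 0]
    - [0, 0, 0]
    - [0, 0, 0]
  slide:
    - [0, 0, 0.02]
    - [0, 0, 0.02]
    - [0, 0, 0.02]
    - [0, 0, 0.02]
  hand: [0.95, 0.95, 0.95, 0.95]

```text
clock: 31.95
tcp_pos: [0.5984, -0.0566, 0.0842]
orientation: [0.088, -3.14, -0.0]
contact_force: [-0.0, -0.7, 0.3]
grip_width: 0.0813
gripper_force: 0.0
```

servo_tool:
  turn:
    - [0, 0, 0]
    - [0, 0, 0]
    - [0, 0, 0]
    - [0, 0, 0]
    - [0, 0, 0]
    - [0, 0, 0]
    - [0, 0, 0]
    - [0, 0, 0]
  slide:
    - [0, 0, 0.6]
    - [0, 0, 2]
    - [0, 0, 3.5]
    - [0, 0, 4.8]
    - [-0.8, 1.4, 4.8]
    - [-1.5, 2.8, 4.8]
    - [-2.2, 4.3, 4.8]
    - [-2.9, 5.8, 4.8]
  hand: [1, 1, 1, 1, 1, 1, 1, 1]

```text
clock: 32.95
tcp_pos: [0.5109, 0.1187, 0.2299]
orientation: [-0.087, 3.138, 0.001]
contact_force: [0.5, 0.8, 0.7]
grip_width: 0.0856
gripper_force: 0.0
```

servo_tool:
  turn:
    - [0, 0, 0]
    - [0, 0, 0]
    - [0, 0, 0]
    - [0, 0, 0]
    - [0, 0, 0]
    - [0, 0, 0]
  slide:
    - [-0.3, 1.5, 0]
    - [-0.6, 3, 0]
    - [-0.8, 4.5, 0]
    - [-0.9, 5.47, 0]
    - [-0.9, 5.47, 0]
    - [-0.9, 5.47, -0.5]
  hand: [1, 1, 1, 1, 1, 1]

```text
clock: 33.7
tcp_pos: [0.4855, 0.281, 0.2144]
orientation: [-0.086, 3.137, 0.002]
contact_force: [0.5, -0.4, -0.0]
grip_width: 0.0855
gripper_force: 0.0
```

servo_tool:
  turn:
    - [0, 0, 0]
    - [0, 0, 0]
    - [0, 0, 0]
    - [0, 0, 0]
    - [0, 0, 0]
    - [0, 0, 0]
    - [0, 0, 0]
  slide:
    - [0, 0, -0.8]
    - [0, 0, -1.8]
    - [0, 0, -2.8]
    - [0, 0, -3.6]
    - [0, 0, -4.1]
    - [0, 0, -4.3]
    - [0, 0, -4.3]
  hand: [1, 1, 1, 1, 1, 1, 1]

```text
clock: 34.58
tcp_pos: [0.4846, 0.2812, 0.0844]
orientation: [-0.087, 3.14, -0.0]
contact_force: [-0.6, -0.6, -0.4]
grip_width: 0.0854
gripper_force: 0.0
```

servo_tool:
  turn:
    - [0, 0, 0]
    - [0, 0, 0]
    - [0, 0, 0]
    - [0, 0, 0]
    - [0, 0, 0]
    - [0, 0, 0]
  slide:
    - [0, 0, 0]
    - [0, 0, 0]
    - [0, 0, 0]
    - [0, 0, 0]
    - [0, 0, 0]
    - [0, 0, 0]
  hand: [0.3, 0.3, 0.3, 0.3, 0.3, 0.3]
  squeeze: 45

```text
clock: 35.33
tcp_pos: [0.485, 0.2817, 0.0853]
orientation: [-0.087, 3.139, 0.001]
contact_force: [-1.3, -0.6, 6.2]
grip_width: 0.0527
gripper_force: 46.7
```

servo_tool:
  turn:
    - [0, 0, 0]
    - [0, 0, 0]
    - [0, 0, 0]
    - [0, 0, 0]
    - [0, 0, 0]
    - [0, 0, 0]
    - [0, 0, 0]
    - [0, 0, 0]
  slide:
    - [0, 0, 0.5]
    - [0, -0.2, 1.3]
    - [0, -1.2, 2.1]
    - [0, -2.6, 2.1]
    - [0, -4.1, 2.1]
    - [0.6, -5.5, 2.1]
    - [1.6, -6.7, 2.1]
    - [2.6, -7.6, 2.1]
  hand: [0.3, 0.3, 0.3, 0.3, 0.3, 0.3, 0.3, 0.3]

```text
clock: 36.33
tcp_pos: [0.563, 0.0516, 0.1482]
orientation: [-0.086, 3.14, -0.0]
contact_force: [0.9, 0.2, -2.4]
grip_width: 0.0527
gripper_force: 47.8
```

servo_tool:
  turn:
    - [0, 0, 0]
    - [0, 0, 0]
    - [0, 0, 0]
    - [0, 0, 0]
    - [0, 0, 0]
    - [0, 0, 0]
    - [0, 0, 0]
    - [0, 0, 0]
  slide:
    - [0.6, -0.53, 0]
    - [0.6, -0.53, 0]
    - [0.6, -0.53, -0.4]
    - [0.6, -0.53, -1.1]
    - [0.6, -0.53, -1.7]
    - [0.6, -0.53, -1.95]
    - [0.6, -0.53, -1.96]
    - [0.6, -0.53, -1.96]
  hand: [0.3, 0.3, 0.3, 0.3, 0.3, 0.3, 0.3, 0.3]

```text
clock: 37.33
tcp_pos: [0.5806, 0.0379, 0.0891]
orientation: [-0.088, 3.14, 0.0]
contact_force: [-2.0, -0.1, 5.4]
grip_width: 0.0527
gripper_force: 48.4
```

servo_tool:
  turn:
    - [0, 0, 0]
    - [0, 0, 0]
    - [0, 0, 0]
    - [0, 0, 0]
  slide:
    - [0, 0, 0.02]
    - [0, 0, 0.02]
    - [0, 0, 0.02]
    - [0, 0, 0.02]
  hand: [0.92, 0.92, 0.92, 0.92]

```text
clock: 37.83
tcp_pos: [0.5803, 0.0376, 0.089]
orientation: [0.088, -3.14, -0.0]
contact_force: [-0.0, 0.8, -1.1]
grip_width: 0.0784
gripper_force: 0.0
```

servo_tool:
  turn:
    - [0, 0, 0]
    - [0, 0, 0]
    - [0, 0, 0]
    - [0, 0, 0]
    - [0, 0, 0]
    - [0, 0, 0]
    - [0, 0, 0]
    - [0, 0, 0]
  slide:
    - [0, 0, 0.6]
    - [0, 0, 2]
    - [0, 0, 3.5]
    - [0, 0, 4.8]
    - [-0.1, 1.5, 4.8]
    - [-0.3, 3.1, 4.8]
    - [-0.5, 4.7, 4.8]
    - [-0.7, 6.3, 4.8]
  hand: [0.92, 0.92, 1, 1, 1, 1, 1, 1]

```text
clock: 38.83
tcp_pos: [0.5593, 0.228, 0.2347]
orientation: [-0.087, 3.139, 0.001]
contact_force: [0.7, -0.2, -0.4]
grip_width: 0.0857
gripper_force: 0.0
```

servo_tool:
  turn:
    - [0, 0, 0]
    - [0, 0, 0]
    - [0, 0, 0]
    - [0, 0, 0]
    - [0, 0, 0]
    - [0, 0, 0]
    - [0, 0, 0]
    - [0, 0, 0]
  slide:
    - [-0.08, 1.2, 0]
    - [-0.08, 1.83, 0]
    - [-0.08, 1.83, -0.8]
    - [-0.08, 1.83, -2]
    - [-0.08, 1.83, -3.2]
    - [-0.08, 1.83, -4.3]
    - [-0.08, 1.83, -5]
    - [-0.08, 1.83, -5.04]
  hand: [1, 1, 1, 1, 1, 1, 1, 1]

```text
clock: 39.83
tcp_pos: [0.5567, 0.2797, 0.0809]
orientation: [0.085, -3.138, 0.003]
contact_force: [0.2, 0.1, 0.7]
grip_width: 0.0855
gripper_force: 0.0
```

servo_tool:
  turn:
    - [0, 0, 0]
    - [0, 0, 0]
    - [0, 0, 0]
    - [0, 0, 0]
    - [0, 0, 0]
    - [0, 0, 0]
  slide:
    - [0, 0, 0]
    - [0, 0, 0]
    - [0, 0, 0]
    - [0, 0, 0]
    - [0, 0, 0]
    - [0, 0, 0]
  hand: [0.4, 0.4, 0.4, 0.4, 0.4, 0.4]
  squeeze: 50

```text
clock: 40.58
tcp_pos: [0.5585, 0.2816, 0.0838]
orientation: [-0.087, 3.137, 0.002]
contact_force: [0.1, -2.0, 6.2]
grip_width: 0.059
gripper_force: 54.8
```

servo_tool:
  turn:
    - [0, 0, 0]
    - [0, 0, 0]
    - [0, 0, 0]
    - [0, 0, 0]
    - [0, 0, 0]
    - [0, 0, 0]
    - [0, 0, 0]
    - [0, 0, 0]
  slide:
    - [0, 0, 0.5]
    - [0, 0, 1.3]
    - [0.1, -0.4, 2.1]
    - [0.2, -1.4, 2.1]
    - [0.3, -2.5, 2.1]
    - [0.4, -3.6, 2.1]
    - [0.5, -4.6, 2.1]
    - [0.5, -5.07, 2.1]
  hand: [0.4, 0.4, 0.4, 0.4, 0.4, 0.4, 0.4, 0.4]

```text
clock: 41.58
tcp_pos: [0.5719, 0.1273, 0.1453]
orientation: [0.084, -3.14, 0.001]
contact_force: [0.1, 0.5, -3.7]
grip_width: 0.0589
gripper_force: 54.8
```

servo_tool:
  turn:
    - [0, 0, 0]
    - [0, 0, 0]
    - [0, 0, 0]
    - [0, 0, 0]
    - [0, 0, 0]
    - [0, 0, 0]
    - [0, 0, 0]
  slide:
    - [0, 0, 0]
    - [0, 0, -0.4]
    - [0, 0, -1.1]
    - [0, 0, -1.7]
    - [0, 0, -1.92]
    - [0, 0, -1.95]
    - [0, 0, -1.95]
  hand: [0.4, 0.4, 0.4, 0.4, 0.4, 0.4, 0.4]

```text
clock: 42.45
tcp_pos: [0.5715, 0.1305, 0.0881]
orientation: [0.089, -3.139, -0.001]
contact_force: [-7.8, -1.0, 14.9]
grip_width: 0.0587
gripper_force: 56.6
```

servo_tool:
  turn:
    - [0, 0, 0]
    - [0, 0, 0]
    - [0, 0, 0]
    - [0, 0, 0]
    - [0, 0, 0]
    - [0, 0, 0]
  slide:
    - [0, 0, 0.06]
    - [0, 0, 0.06]
    - [0, 0, 0.06]
    - [0, 0, 0.06]
    - [0, 0, 0.06]
    - [0, 0, 0.06]
  hand: [0.4, 0.4, 0.92, 0.92, 0.92, 0.92]

```text
clock: 43.2
tcp_pos: [0.5721, 0.1294, 0.0883]
orientation: [-0.087, 3.14, 0.0]
contact_force: [0.4, 0.0, -0.5]
grip_width: 0.0785
gripper_force: 0.0
```

servo_tool:
  turn:
    - [0, 0, 0]
    - [0, 0, 0]
    - [0, 0, 0]
    - [0, 0, 0]
    - [0, 0, 0]
    - [0, 0, 0]
    - [0, 0, 0]
    - [0, 0, 0]
  slide:
    - [0, 0, 0.6]
    - [0, 0, 2]
    - [0, 0, 3.5]
    - [0, 0, 5]
    - [-1, 1.5, 5]
    - [-2, 3, 5]
    - [-3, 4.6, 5]
    - [-4, 6.2, 5]
  hand: [0.92, 0.92, 1, 1, 1, 1, 1, 1]

```text
clock: 44.2
tcp_pos: [0.4511, 0.3168, 0.2399]
orientation: [-0.087, 3.139, 0.002]
contact_force: [0.9, 1.0, 0.1]
grip_width: 0.0854
gripper_force: 0.0
```

servo_tool:
  turn:
    - [0, 0, 0]
    - [0, 0, 0]
    - [0, 0, 0]
    - [0, 0, 0]
    - [0, 0, 0]
    - [0, 0, 0]
  slide:
    - [-0.6, 1.6, 0]
    - [-1.2, 3.2, 0]
    - [-1.8, 4.8, 0]
    - [-2.4, 6.4, 0]
    - [-2.4, 6.4, 0]
    - [-2.4, 6.4, 0]
  hand: [1, 1, 1, 1, 1, 1]

```text
clock: 44.95
tcp_pos: [0.3804, 0.507, 0.239]
orientation: [-0.087, 3.14, -0.0]
contact_force: [-0.1, -0.3, -0.6]
grip_width: 0.0856
gripper_force: 0.0
```

Run:
```python
from h import *
q,_=r.grab_frame("side"); p,_=r.grab_frame("top"); p0=np.load("top0.npz")["p"];q0=np.load("side0.npz")["p"]
print(r.get_obs()["clock"])
for n,roi,f,z in(("can",(235,175,275,215),W(205),.124),("sq",(275,170,315,210),G,.12),("flask",(320,168,356,206),W(205),.122),("tinA",(237,163,254,180),W(140),.043),("tinB",(334,149,351,166),W(140),.043)):
    a,b=[cast("top",blob(x,roi,f)[0],z) for x in(p0,p)]; print(n,b.round(4),"moved mm",((b-a)*1e3).round(1))
c,a,k=blob(p,(415,220,452,256),lambda h,s,v:(s<70)&(v<150)); print("pot",cast("top",c,.05),a)
for n,roi,f in(("cancap",(310,208,340,230),D(75)),("green",(305,172,350,215),G)): print(n,blob(q0,roi,f)[0],blob(q,roi,f)[0])
a=np.vstack([cv2.resize(p[130:270,220:470],(500,280)),cv2.resize(q[130:310,230:430],(333,300))[:, :].copy() if 0 else cv2.resize(q[130:310,220:470],(430,310))[:,:430] if 0 else cv2.resize(q[130:310,220:470],(500,310))]); cv2.imwrite("pics/c5.png",a[:,:,::-1])
```

```text
45.05
can [0.5714 0.131  0.124 ] moved mm [-1.1  0.7  0. ]
sq [0.5788 0.0378 0.12  ] moved mm [-0.8  1.   0. ]
flask [ 0.5984 -0.0555  0.122 ] moved mm [-1.   1.1  0. ]
tinA [0.6359 0.1656 0.043 ] moved mm [ 0.1 -0.1  0. ]
tinB [ 0.6695 -0.0781  0.043 ] moved mm [ 0.1 -0.   0. ]
pot [ 0.4742141  -0.30423995  0.05      ] 338.5
cancap (324.4412171507607, 218.74965421853386) (325.3151260504202, 219.0252100840336)
green (327.7354280510018, 191.27322404371586) (327.9400544959128, 191.67347865576747)
```

View pics/c5.png

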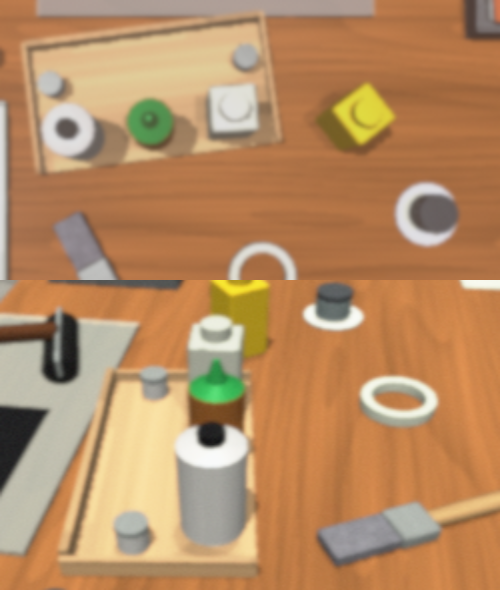

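The containers and tins are within 1.5 mm of their starting places. The top view suggests the pot may be slightly off centre, so I'll check it more closely before handing in.

Run:
```python
from h import *
q,_=r.grab_frame("side"); p,_=r.grab_frame("top")
f=lambda h,s,v:(s<70)&(v<150)
ct,a,k=blob(p,(415,220,452,256),f); print("top lid",ct,a,cv2.boundingRect(k),cv2.minEnclosingCircle(k))
w,a,kw=blob(p,(410,215,456,260),W(170)); print("white",cv2.minEnclosingCircle(kw))
cl,a,k=blob(q,(372,125,405,143),f); print("side pot",cl,a,cv2.boundingRect(blob(q,(370,125,405,165),f)[2]))
w2,_,kw=blob(q,(365,135,408,165),W(160)); print("side white",cv2.boundingRect(kw))
for X in((.472,-.3125,.05),(.472,-.3125,.005),(.474,-.304,.05)): print(X,proj("top",X),proj("side",X))
b=np.hstack([cv2.resize(p[210:264,400:470],(420,324),interpolation=0),cv2.resize(q[120:174,352:422],(380,324),interpolation=0)]); cv2.imwrite("pics/c6.png",b[:,:,::-1])
```

```text
top lid (436.27424913835546, 236.30182176267846) 338.5 (425, 227, 24, 20) ((436.26470947265625, 236.85293579101562), 11.905503273010254)
white ((432.7984924316406, 236.78524780273438), 15.55306625366211)
side pot (386.76206896551724, 137.2793103448276) 145.0 (378, 132, 18, 21)
side white (372, 144, 29, 15)
(0.472, -0.3125, 0.05) [439.65903939 237.23825099] [387.88859656 135.05013771]
(0.472, -0.3125, 0.005) [433.37054993 236.75316005] [386.3373738 149.5162689]
(0.474, -0.304, 0.05) [436.14713303 236.41836038] [387.05999443 136.58284249]
```

View pics/c6.png

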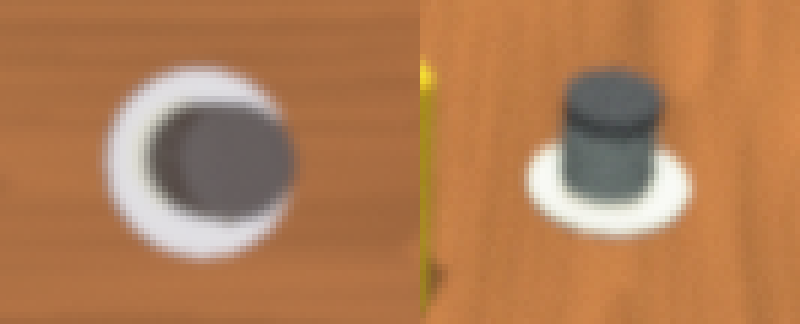

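The blob in the top view included the pot's side wall, which caused the shift. The lid's own centre is about 438.7 px against an expected 439.7, so the pot is within 3 mm of the middle. Handing in.

```bash
python3 -c "
from bench import r
print(r.hand_in())"
```

```text
the job is handed in; nothing more can be done
None
```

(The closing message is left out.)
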